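# Pack the closed specimens into the transport caddy

## Task

Pack the four closed specimen containers from the worktop into the blue transport caddy: the wide jar, the short pot and the slim vial each upright in the round well made for its size, and the slide case flat in the rectangular rest. Leave the two open containers without caps standing where they are, and handle the specimens with care: set each down gently instead of dropping it, and tip no jar, pot or vial over.

Things in the scene. Friction and masses are not known exactly. Their poses are not given: they have to be found in the camera images.
- jar_mid (a point): Wide specimen jar with its cap on, standing upright: 75 mm high, body 58 diameter, ribbed flat white cap 62 diameter and 15 high at the top. Point at its centre, half-way up (37.5 above its foot). Its z axis is its axis of revolution, up when upright. 0.08 to 0.17 kg.
- pot_mid (a point): Short specimen pot with its cap on, standing upright: 56 mm high, body 40 diameter, ribbed white cap 44 diameter and 14 high at the top. Point at its centre, half-way up (28 above its foot). Its z axis is its axis of revolution, up when upright. Under 0.1 kg.
- vial_mid (a point): Slim vial with its cap on, standing upright: 92 mm high, body 28 diameter, ribbed white cap 32 diameter and 18 high at the top. Point at its centre, half-way up (46 above its foot). Its z axis is its axis of revolution, up when upright. Under 0.06 kg.
- mailer_mid (a point): Closed flat slide case lying on the worktop: 84 x 36 x 17 high, white lid, with a small clasp (1.5 proud, 14 long) in the middle of one long side and two hinge barrels on the other. Point at its centre, half-way up (8.5 above its underside); x along its 84 length, z up. Under 0.07 kg.
- open_jar_mid (a point): Look-alike to leave: wide jar without cap, empty and open at the top, 70 mm high, 58 diameter. Point at its centre, half-way up. Its z axis is its axis of revolution, up when upright.
- open_vial_mid (a point): Look-alike to leave: slim vial without cap, empty and open at the top, 86 mm high, 28 diameter. Point at its centre, half-way up. Its z axis is its axis of revolution, up when upright.
- holder_jar: Fixed grey block 108 x 94 x 50 high, one of four set 2 x 2 in the blue caddy (111 apart along x, 97 along y, quarters shuffled). Origin: centre of its underside; x along its 108 side, z up. Holder for the wide jar: one round well in its centre, 74 diameter, 40 deep (well floor 10 above the origin).
- holder_pot: Fixed grey block 108 x 94 x 50 high, one of four set 2 x 2 in the blue caddy (111 apart along x, 97 along y, quarters shuffled). Origin: centre of its underside; x along its 108 side, z up. Holder for the short pot: one round well in its centre, 58 diameter, 25 deep (well floor 25 above the origin).
- holder_vial: Fixed grey block 108 x 94 x 50 high, one of four set 2 x 2 in the blue caddy (111 apart along x, 97 along y, quarters shuffled). Origin: centre of its underside; x along its 108 side, z up. Holder for the slim vial: one round well in its centre, 44 diameter, 40 deep (well floor 10 above the origin).
- holder_mailer: Fixed grey block 108 x 94 x 50 high, one of four set 2 x 2 in the blue caddy (111 apart along x, 97 along y, quarters shuffled). Origin: centre of its underside; x along its 108 side, z up. For the slide case: rest in its top 98 (x) x 54, floor 42 above the origin, lips 8 high, cut away over the middle 60 of the long sides so fingers reach the floor there. The case lies along x, either way round.
Things that resemble listed ones, but are neither listed nor needed, are in the scene too. What is shaped like the part that bears mailer_mid but pink or red is not meant.

How it is judged:
At the end, for the whole second after the job is handed in: Jar, pot, vial and slide case each lie within 13 mm of their own holder's centre, down on its floor (5 mm), upright or flat within 0.15 rad, the case along the holder (0.25 rad), released and at rest. Both open containers stand upright within 30 mm of their start (horizontal distance between jar_mid and holder_jar below 0.013 m and z of jar_mid in the frame of holder_jar between 0.0425 and 0.0525 m and angle between each of jar_mid, pot_mid, vial_mid, mailer_mid, open_jar_mid, open_vial_mid's own z axis and vertical below 0.15 rad and linear speed of each of jar, pot, vial, mailer below 0.02 m/s and horizontal distance between pot_mid and holder_pot below 0.013 m and z of pot_mid in the frame of holder_pot between 0.048 and 0.058 m and horizontal distance between vial_mid and holder_vial below 0.013 m and z of vial_mid in the frame of holder_vial between 0.051 and 0.061 m and horizontal distance between mailer_mid and holder_mailer below 0.013 m and z of mailer_mid in the frame of holder_mailer between 0.0455 and 0.0555 m and angle between the x axis of mailer_mid and the x axis of holder_mailer, either way round below 0.25 rad and distance of each of open_jar_mid, open_vial_mid from where it was at the start of the episode below 0.03 m); the robot touches nothing.
It fails at once if the closed jar, pot or vial was tipped over (more than 0.8 rad) (angle between any of jar_mid, pot_mid, vial_mid's own z axis and vertical above 0.8 rad).
It fails at once if a specimen was dropped into its holder (it came down the last 20 mm at over 0.7 m/s, a fall of 25 mm or more) ((horizontal distance between jar_mid and holder_jar below 0.03 m and z of jar_mid in the frame of holder_jar below 0.0675 m and linear speed of jar above 0.7 m/s) or (horizontal distance between pot_mid and holder_pot below 0.03 m and z of pot_mid in the frame of holder_pot below 0.073 m and linear speed of pot above 0.7 m/s) or (horizontal distance between vial_mid and holder_vial below 0.03 m and z of vial_mid in the frame of holder_vial below 0.076 m and linear speed of vial above 0.7 m/s) or (horizontal distance between mailer_mid and holder_mailer below 0.03 m and z of mailer_mid in the frame of holder_mailer below 0.0705 m and linear speed of mailer above 0.7 m/s)).
It also fails if it takes over 104 s, if anything falls off the work surface, if the arm or the gripper's body presses on something with over 40 N, if the wrist force passes 120 N, or if a joint passes its speed limit or range.

## Robot

A 7-joint arm with a two-finger parallel gripper is mounted at the origin on the work surface. World frame = base frame: x ahead of the robot, y to its left, z up, the work surface at z = 0. Lengths are in m, angles in rad, forces in N, time in s.
With the tool pointing down it reaches from about 0.425 to 0.875 m from the base axis. Payload 4.7 kg.
Tool frame: the origin (TCP) lies midway between the tips of the shut fingers; the grasp point (between the pads) lies 19 mm behind it; z points along the fingers, y is the direction in which the jaws open and shut (so a half turn about z gives the same grasp; the last joint's range is limited). The gripper opens to 87 mm and grips with 3 to 60 N. Pads are 19 mm wide; open, the fingers measure 117 mm over their backs; the gripper's body (75 mm by 190 mm) begins 51 mm behind the grasp point.
Start: joints at [1.122, 0.321, -0.07, 1.45, 0.023, 1.371, -0.057], TCP at [0.29, -0.582, 0.223] pointing down, gripper open.
Joint ranges: [-2.86, 2.86], [-0.3, 2.09], [-1.38, 1.24], [0.06, 2.45], [-1.56, 4.7], [0.09, 2.05], [-2.69, 2.69]. Speed limits (rad/s): [2.57, 2.57, 3.14, 3.14, 3.14, 3.14, 3.14].

## Interface

Orientations are given as a rotation vector (axis times angle).
In Python, from bench import * gives the robot as it stands.
- The arm moves only by the tool move_arm, never from a script. Its arguments are lists of equal length, an entry for each row: "jaw": the closure in counts, from 0 (fully open) to 255 (shut); "slide": the shift along the tool's x, y, z in cm, a list of three; "dr": the turn, a rotation vector about the tool's x, y, z in degrees, a list of three. A call has 1 to 5 rows; each row shifts and turns the commanded pose from where the row before left it, along the tool's axes as they then stand; what a row does not reach is not made up. A row lasts 1/10 s, in which the tool goes at most 50 mm and 8.59 degrees, less where a joint would pass 70% of its speed; a pose out of reach is approached as far as the arm can. A call with a gripper value outside its range is refused whole. The fingers move at their own pace and stop on an object; "force" is the grip in N (left out, the last holds). Time passes only in rows, so rows that do not move let the fingers close. It gives the time, the measured TCP pose, the force and the opening at its end, in the units of the state.
- get_state(): the state, without advancing time (a new reading comes with each control period).
- get_image(name): name is "scene" or "side" or "wrist"; returns (picture, depth): 384x512x3 uint8, red, green, blue; 384x512 float32, m along the optical axis (not along the pixel's ray), 0 where there is no reading.
- camera_params(name): a dict with "K" (3x3 intrinsics, pixels), "extrinsics" (4x4, takes a point from camera to world coordinates); the wrist camera has in their place "tool_from_camera" (4x4, takes a point from camera to tool coordinates, whose origin is the TCP and whose axes are the flange's). Camera axes: x right, y up, looking along -z (the intrinsics and any distortion apply to the point x, -y, -z); pixel columns grow to the right and rows downward; lengths in m; the calibration is good to about 2 mm. A picture is of the moment at which its call begins: read the wrist's pose just before it. camera_params takes no time and is no camera call.
- close_job(): hands the job in, once; it reports no verdict.
Trained networks look in the newest picture that a camera, given by its name, has taken for a name from the list of things; names that differ only in an ending like _2 or _b are one class to them, and where a whole thing is asked for, a point or a joint stands for the part that bears it (a point fixed in the world has none). Each returns a list of dicts, best first, with "score" (0 to 1); they miss things now and then, are a little off and sometimes report something else, mostly with a low value. They report only what shows in the picture. A call takes as long as a camera call. They do not tell look-alikes from the thing itself.
- regions_of(camera, query): "mask" (384x512 bool, what is visible of it) and "xy" ([column, row] in pixels, amid what is visible of it).
The state is a dict: "time": time; "joint_positions": joint angles; "qd": joint speeds; "joint_torque": joint torques, N m; "position": TCP position; "tool_rot": TCP orientation; "ft_force": force on the tool from outside, world axes, zero at the start; "torque": the same for the moment, N m; "grip_width": opening from 0.0 (shut) to 1.0 (fully open).
Only numpy, scipy, OpenCV 4.12 (cv2) and the standard library are available. Lean on these libraries where they do the work, as an engineer would, in place of code of your own. Each camera call takes 0.05 s, during which the arm holds its last target.

## Working session

There is one attempt and no reset: what is moved stays moved. The work goes in short steps, Python scripts to look and compute and a tool call to move; the robot and the scene stay as the last step left them, time stands still between calls to the robot, and variables do not carry over. Pictures are saved under pics/ and viewed, and the job is handed in when it is done.

Besides the shell and the picture viewer there is one more tool, called after "Call:" in YAML: its name, and indented under it one key for each argument. move_arm: Moves the arm, as the interface text tells. Its arguments: {"type":"object","properties":{"jaw":{"type":"array","items":{"type":"number"}},"slide":{"type":"array","items":{"type":"array","items":{"type":"number"}}},"dr":{"type":"array","items":{"type":"array","items":{"type":"number"}}},"force":{"type":"number"}},"required":["jaw","slide","dr"]}

```bash
ls; mkdir -p pics; python3 - <<'E'
from bench import *
import cv2
s=get_state();print({k:(v if not hasattr(v,'round') else v) for k,v in s.items()})
for n in ("scene","side","wrist"):
    p,d=get_image(n);cv2.imwrite(f"pics/{n}0.png",p[:,:,::-1]);
    import numpy as np
    np.save(f"{n}0.npy",d);np.save(f"{n}0p.npy",p)
    print(n,camera_params(n))
E
```

```text
pics
{'time': 0.0, 'joint_positions': array([ 1.12213674,  0.32180594, -0.07009306,  1.45166633,  0.0226338 ,
        1.37078309, -0.05686348]), 'qd': array([ 6.41550651e-04,  4.44514361e-04,  3.38452839e-04, -2.08649065e-03,
       -6.66789558e-05,  8.77970361e-04,  1.89100807e-04]), 'joint_torque': array([ 3.90481464e-04, -4.91286027e+01, -4.03451510e-01, -3.12524521e+01,
       -6.40042895e-02,  4.36513138e-02,  1.49461844e-04]), 'position': array([ 0.28987856, -0.58117359,  0.22147702]), 'tool_rot': array([-3.05609827e+00, -7.20146040e-01,  8.69178409e-04]), 'ft_force': array([-0.06254467, -1.00532088, -0.07754795]), 'torque': array([-0.00694505, -0.01610574, -0.01442071]), 'grip_width': 0.9960652316275866}
scene {'K': array([[414.53149394,   0.        , 259.78383108],
       [  0.        , 414.53149394, 196.92006902],
       [  0.        ,   0.        ,   1.        ]]), 'extrinsics': array([[-0.88046258, -0.35323422,  0.31624552,  0.88682202],
       [ 0.47407873, -0.64760373,  0.59653899,  0.70915155],
       [-0.00591621,  0.67515553,  0.73765168,  0.98557123],
       [ 0.    
[... 302 characters left out ...]
656589, -0.65265144,  0.58900853,  0.51107613],
       [-0.01357374,  0.67536618,  0.73735763,  0.79992282],
       [ 0.        ,  0.        ,  0.        ,  1.        ]])}
wrist {'K': array([[324.16073209,   0.        , 250.6222817 ],
       [  0.        , 324.16073209, 187.2925095 ],
       [  0.        ,   0.        ,   1.        ]]), 'tool_from_camera': array([[-4.09172808e-05,  9.52287712e-01,  3.05201755e-01,
         8.38613864e-02],
       [ 9.99999999e-01,  4.26893611e-05,  8.67382472e-07,
         2.32362004e-04],
       [-1.22028703e-05,  3.05201755e-01, -9.52287713e-01,
        -1.61609601e-01],
       [ 0.00000000e+00,  0.00000000e+00,  0.00000000e+00,
         1.00000000e+00]])}
```

View pics/scene0.png

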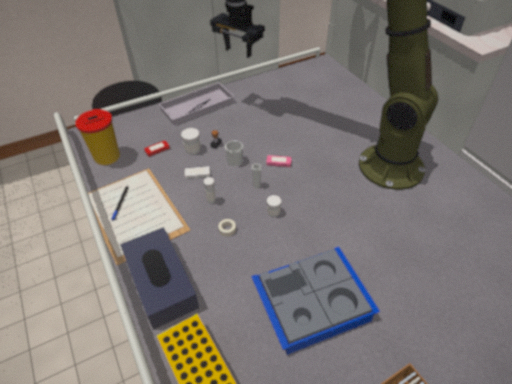

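View pics/side0.png

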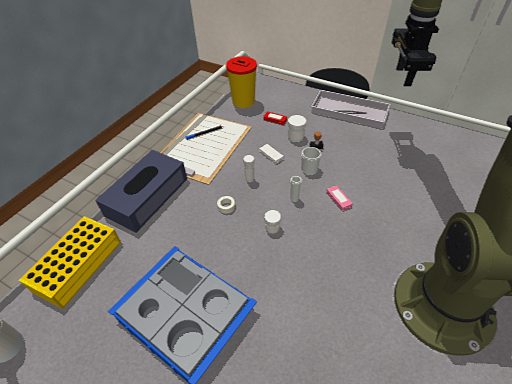

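View pics/wrist0.png

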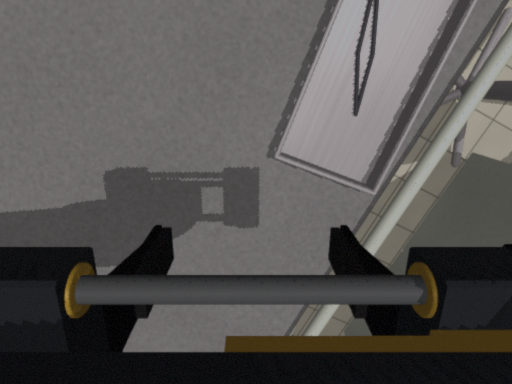

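The scene view shows the capped jar at (191,140), open jar (234,152), open vial (257,175), capped vial (210,190), pot (274,206) and white slide case (197,172). The caddy is around (315,297), with the mailer rest upper left and the jar well on the right.

```bash
cat > h.py <<'E'
from bench import *
import numpy as np, cv2
from scipy.spatial.transform import Rotation as R
def cloud(n,d,T=None):
    c=camera_params(n);K=c["K"];
    E=c["extrinsics"] if T is None else T@c["tool_from_camera"]
    v,u=np.mgrid[:384,:512]
    P=np.stack([(u-K[0,2])/K[0,0]*d,-(v-K[1,2])/K[1,1]*d,-d],-1)
    return P@E[:3,:3].T+E[:3,3]
def tool():
    s=get_state();T=np.eye(4);T[:3,:3]=R.from_rotvec(s["tool_rot"]).as_matrix();T[:3,3]=s["position"];return T,s
E
python3 - <<'E'
from h import *
for n in ("scene","side"):
    p,d=get_image(n); C=cloud(n,d)
    for q in ("jar_mid","pot_mid","vial_mid","mailer_mid","open_jar_mid","open_vial_mid","holder_jar","holder_pot","holder_vial","holder_mailer"):
        for r in regions_of(n,q)[:3]:
            m=r["mask"]&(d>0); P=C[m]
            if len(P)<5: continue
            zt=np.percentile(P[:,2],98); top=P[P[:,2]>zt-0.006]
            c,rad=cv2.minEnclosingCircle((top[:,:2]*1000).astype(np.float32))
            (rc,rs,ra)=cv2.minAreaRect((top[:,:2]*1000).astype(np.float32))
            print(n,q,round(r["score"],2),np.round(r["xy"]),m.sum(),"ztop %.3f"%zt,"zmin %.3f"%np.percentile(P[:,2],2),"circ",np.round(c),round(rad,1),"rect",np.round(rc),np.round(rs),round(ra,1))
E
```

```text
scene jar_mid 0.68 [193. 138.] 409 ztop 0.079 zmin 0.003 circ [ 568. -410.] 32.3 rect [ 568. -410.] [60. 59.] 68.2
scene pot_mid 0.69 [272. 202.] 268 ztop 0.060 zmin 0.002 circ [459. -12.] 23.2 rect [458. -11.] [44. 39.] 61.0
scene vial_mid 0.5 [209. 188.] 238 ztop 0.095 zmin 0.002 circ [ 609. -148.] 16.5 rect [ 608. -148.] [30. 30.] 20.4
scene mailer_mid 0.77 [196. 170.] 279 ztop 0.021 zmin 0.001 circ [ 602. -281.] 43.0 rect [ 602. -282.] [40. 84.] 68.5
scene mailer_mid 0.53 [157. 150.] 220 ztop 0.021 zmin 0.003 circ [ 681. -462.] 45.3 rect [ 681. -467.] [88. 38.] 10.1
scene mailer_mid 0.53 [280. 158.] 243 ztop 0.020 zmin 0.002 circ [ 334. -195.] 42.8 rect [ 333. -198.] [40. 84.] 55.7
scene open_jar_mid 0.63 [234. 153.] 368 ztop 0.071 zmin 0.005 circ [ 462. -282.] 31.0 rect [ 461. -281.] [60. 51.] 64.5
scene open_jar_mid 0.23 [284. 282.] 1476 ztop 0.058 zmin 0.044 circ [572. 250.] 71.8 rect [572. 250.] [100. 110.] 82.3
scene open_vial_mid 0.47 [256. 175.] 208 ztop 0.088 zmin 0.000 circ [ 450. -141.] 16.9 rect [ 449. -141.] [32. 25.] 62.0
scene open_vial_mid 0.38 [190. 139.] 366 ztop
[... 1946 characters left out ...]
holder_jar 0.95 [186. 340.] 2530 ztop 0.059 zmin 0.015 circ [473. 359.] 69.7 rect [473. 359.] [ 94. 109.] 83.5
side holder_jar 0.25 [268. 154.] 275 ztop 0.020 zmin -0.001 circ [ 602. -283.] 43.9 rect [ 603. -282.] [39. 83.] 69.3
side holder_pot 0.92 [216. 304.] 2104 ztop 0.059 zmin 0.030 circ [460. 263.] 69.3 rect [463. 264.] [100. 112.] 83.4
side holder_vial 0.56 [150. 311.] 2016 ztop 0.059 zmin 0.016 circ [581. 346.] 68.9 rect [583. 345.] [ 94. 114.] 83.1
side holder_mailer 0.72 [180. 278.] 1721 ztop 0.058 zmin 0.046 circ [570. 248.] 69.6 rect [570. 249.] [ 95. 113.] 83.2
side holder_mailer 0.25 [312. 162.] 456 ztop 0.071 zmin 0.003 circ [ 462. -280.] 31.7 rect [ 462. -283.] [59. 56.] 42.7
```

Both cameras agree within about 2 mm on every position, and the heights match the given sizes. I'll turn the tool to the caddy's direction (−7°) first.

Call:
move_arm:
  jaw: [0,0,0,0,0]
  slide:
    - [0,0,0]
    - [0,0,0]
    - [0,0,0]
    - [0,0,0]
    - [0,0,0]
  dr:
    - [0,0,8.4]
    - [0,0,8.4]
    - [0,0,8.4]
    - [0,0,8.4]
    - [0,0,0]
  force: 15

```text
time: 1.75
position: [0.2902, -0.5817, 0.2226]
tool_rot: [3.135, -0.195, -0.0]
ft_force: [-0.3, 0.1, -0.6]
grip_width: 1.001
```

```bash
cat > go.py <<'E'
from h import *
import sys
x,y,z=[float(a)/1000 for a in sys.argv[1:4]]
T,s=tool()
d=T[:3,:3].T@(np.array([x,y,z])-T[:3,3])*100
X=T[:3,0]
print("t",round(s["time"],2),"pos",np.round(T[:3,3]*1000,1),"yaw x",round(np.degrees(np.arctan2(X[1],X[0])),1),"tilt",round(np.degrees(np.arccos(-T[2,2])),1),"delta cm",np.round(d,2),"rows",round(np.linalg.norm(d)/5,1),"grip",round(s["grip_width"]*87,1),"F",np.round(s["ft_force"],1))
E
python3 go.py 568 -410 180
```

```text
t 1.75 pos [ 290.2 -581.7  222.6] yaw x -7.1 tilt 0.0 delta cm [ 25.45 -20.47   4.25] rows 6.6 grip 87.1 F [-0.3  0.1 -0.6]
```

Call:
move_arm:
  jaw: [0,0,0,0,0]
  slide:
    - [3.6,-2.9,0.5]
    - [3.6,-2.9,0.5]
    - [3.6,-2.9,0.5]
    - [3.6,-2.9,0.5]
    - [3.6,-2.9,0.5]
  dr:
    - [0,0,0]
    - [0,0,0]
    - [0,0,0]
    - [0,0,0]
    - [0,0,0]

```text
time: 2.25
position: [0.4881, -0.4589, 0.1976]
tool_rot: [3.136, -0.188, 0.001]
ft_force: [0.5, -1.2, -0.4]
grip_width: 0.996
```

Call:
move_arm:
  jaw: [0,0,0,0,0]
  slide:
    - [3.0,-2.4,0.5]
    - [3.0,-2.4,0.5]
    - [1.4,-1.2,0.3]
    - [0,0,0]
    - [0,0,0]
  dr:
    - [0,0,0]
    - [0,0,0]
    - [0,0,0]
    - [0,0,0]
    - [0,0,0]

```text
time: 2.75
position: [0.5661, -0.4111, 0.1845]
tool_rot: [3.134, -0.194, -0.002]
ft_force: [-0.6, -1.1, -0.3]
grip_width: 1.001
```

```bash
python3 go.py 568 -410 49; python3 - <<'E'
from h import *
T,s=tool(); p,d=get_image("wrist"); cv2.imwrite("pics/w1.png",p[:,:,::-1])
C=cloud("wrist",d,T)
m=(d>0)&(C[...,2]>.065)&(C[...,2]<.085)&(np.hypot(C[...,0]-.568,C[...,1]+.41)<.05)
P=C[m];print(m.sum(),P.mean(0),cv2.minEnclosingCircle((P[:,:2]*1000).astype(np.float32)),np.median(P[:,2]))
E
```

```text
t 2.75 pos [ 566.1 -411.1  184.5] yaw x -7.1 tilt 0.1 delta cm [ 0.2  -0.16 13.55] rows 2.7 grip 87.1 F [-0.6 -1.1 -0.3]
3845 [ 0.5695503  -0.4113947   0.07439083] ((567.757080078125, -411.2325439453125), 31.944929122924805) 0.07452294279800209
```

View pics/w1.png

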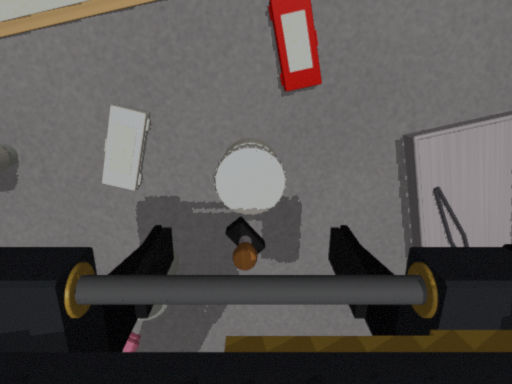

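The wrist view has the jar cap at (250,180), i.e. at (568,−411) with its top at 74.5 mm, matching the other cameras. The small figure at (245,245) is clear of the finger paths. Descending.

Call:
move_arm:
  jaw: [0,0,0,0,0]
  slide:
    - [0.2,-0.1,4.5]
    - [0,0,4.5]
    - [0,0,3.0]
    - [0,0,1.5]
    - [0,0,0]
  dr:
    - [0,0,0]
    - [0,0,0]
    - [0,0,0]
    - [0,0,0]
    - [0,0,0]

```text
time: 3.3
position: [0.5667, -0.41, 0.0476]
tool_rot: [-3.134, 0.198, 0.006]
ft_force: [-0.4, 0.1, -0.2]
grip_width: 1.0
```

Call:
move_arm:
  jaw: [100,100,100,100,100]
  slide:
    - [0,0,0]
    - [0,0,0]
    - [0,0,0]
    - [0,0,0]
    - [0,0,0]
  dr:
    - [0,0,0]
    - [0,0,0]
    - [0,0,0]
    - [0,0,0]
    - [0,0,0]

```text
time: 3.8
position: [0.5703, -0.4097, 0.0511]
tool_rot: [3.134, -0.194, 0.003]
ft_force: [-0.3, -1.2, 3.5]
grip_width: 0.707
```

```bash
python3 go.py 568 -410 49
```

```text
t 3.8 pos [ 570.3 -409.7   51.1] yaw x -7.1 tilt 0.2 delta cm [-0.23  0.06  0.21] rows 0.1 grip 61.5 F [-0.3 -1.2  3.5]
```

Gripped at 61.5 mm, the cap's width. Lift and carry.

Call:
move_arm:
  jaw: [100,100,100,100,100]
  slide:
    - [0,0,-2]
    - [0,0,-4.5]
    - [0,0,-4.5]
    - [0,0,-3]
    - [0,0,0]
  dr:
    - [0,0,0]
    - [0,0,0]
    - [0,0,0]
    - [0,0,0]
    - [0,0,0]

```text
time: 4.3
position: [0.5723, -0.4102, 0.196]
tool_rot: [3.131, -0.193, 0.014]
ft_force: [-0.0, -0.7, -1.3]
grip_width: 0.705
```

Call:
move_arm:
  jaw: [100,100,100,100,100]
  slide:
    - [-0.6,-2.5,0]
    - [-1.1,-4.2,0]
    - [-1.1,-4.2,0]
    - [-1.1,-4.2,0]
    - [-1.1,-4.2,0]
  dr:
    - [0,0,0]
    - [0,0,0]
    - [0,0,0]
    - [0,0,0]
    - [0,0,0]

```text
time: 4.8
position: [0.5425, -0.2089, 0.188]
tool_rot: [-3.135, 0.194, 0.004]
ft_force: [0.5, -0.3, -1.0]
grip_width: 0.707
```

```bash
python3 go.py 473 359 190
```

```text
t 4.8 pos [ 542.5 -208.9  188. ] yaw x -7.1 tilt 0.1 delta cm [-13.9  -55.51  -0.14] rows 11.4 grip 61.5 F [ 0.5 -0.3 -1. ]
```

Call:
move_arm:
  jaw: [100,100,100,100,100]
  slide:
    - [-1.1,-4.5,0]
    - [-1.1,-4.5,0]
    - [-1.1,-4.5,0]
    - [-1.1,-4.5,0]
    - [-1.1,-4.5,0]
  dr:
    - [0,0,0]
    - [0,0,0]
    - [0,0,0]
    - [0,0,0]
    - [0,0,0]

```text
time: 5.3
position: [0.5155, 0.0208, 0.1883]
tool_rot: [3.135, -0.194, -0.003]
ft_force: [0.9, -0.3, -2.1]
grip_width: 0.71
```

Call:
move_arm:
  jaw: [100,100,100,100,100]
  slide:
    - [-1.1,-4.5,0]
    - [-1.1,-4.5,0]
    - [-1.1,-4.5,0]
    - [-1.1,-4.5,0]
    - [-1.1,-4.5,0]
  dr:
    - [0,0,0]
    - [0,0,0]
    - [0,0,0]
    - [0,0,0]
    - [0,0,0]

```text
time: 5.8
position: [0.4888, 0.2504, 0.1884]
tool_rot: [3.135, -0.194, -0.002]
ft_force: [1.3, 0.5, -1.4]
grip_width: 0.709
```

```bash
python3 go.py 473 359 190
```

```text
t 5.8 pos [488.8 250.4 188.4] yaw x -7.1 tilt 0.1 delta cm [ -2.91 -10.58  -0.17] rows 2.2 grip 61.7 F [ 1.3  0.5 -1.4]
```

Call:
move_arm:
  jaw: [100,100,100,100,100]
  slide:
    - [-1.1,-4.2,0]
    - [-1.1,-4.0,0]
    - [-0.7,-2.4,0]
    - [0,0,0]
    - [0,0,0]
  dr:
    - [0,0,0]
    - [0,0,0]
    - [0,0,0]
    - [0,0,0]
    - [0,0,0]

```text
time: 6.3
position: [0.4735, 0.3576, 0.1881]
tool_rot: [3.134, -0.191, -0.003]
ft_force: [0.3, -0.8, -1.0]
grip_width: 0.705
```

```bash
python3 go.py 473 359 66;python3 go.py 473 359 66; python3 - <<'E'
from h import *
p,d=get_image("side"); cv2.imwrite("pics/s2.png",cv2.resize(p[150:,50:350,::-1],None,fx=2,fy=2))
E
```

```text
t 6.3 pos [473.5 357.6 188.1] yaw x -7.0 tilt 0.1 delta cm [-0.04 -0.15 12.21] rows 2.4 grip 61.3 F [ 0.3 -0.8 -1. ]
t 6.3 pos [473.5 357.6 188.1] yaw x -7.0 tilt 0.1 delta cm [-0.04 -0.15 12.21] rows 2.4 grip 61.3 F [ 0.3 -0.8 -1. ]
```

View pics/s2.png

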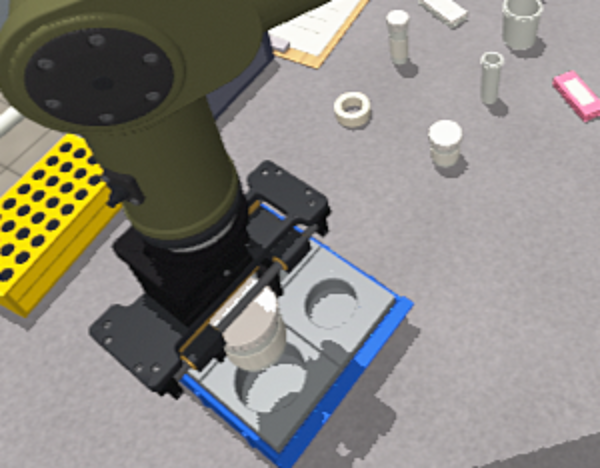

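The side view shows the jar hanging upright over its well at about (270,385). Lowering.

Call:
move_arm:
  jaw: [100,100,100,100,100]
  slide:
    - [0,-0.1,3.5]
    - [0,0,3.5]
    - [0,0,2]
    - [0,0,1.5]
    - [0,0,0.8]
  dr:
    - [0,0,0]
    - [0,0,0]
    - [0,0,0]
    - [0,0,0]
    - [0,0,0]

```text
time: 6.85
position: [0.4748, 0.3569, 0.0751]
tool_rot: [3.134, -0.197, -0.002]
ft_force: [0.3, -1.1, -0.6]
grip_width: 0.708
```

Call:
move_arm:
  jaw: [100,100,100,100,100]
  slide:
    - [0,0,0.3]
    - [0,0,0.2]
    - [0,0,0.2]
    - [0,0,0]
    - [0,0,0]
  dr:
    - [0,0,0]
    - [0,0,0]
    - [0,0,0]
    - [0,0,0]
    - [0,0,0]

```text
time: 7.35
position: [0.4748, 0.3591, 0.0701]
tool_rot: [-3.135, 0.194, -0.001]
ft_force: [-0.1, 0.1, -0.9]
grip_width: 0.703
```

```bash
python3 go.py 473 359 66
```

```text
t 7.35 pos [474.8 359.1  70.1] yaw x -7.1 tilt 0.1 delta cm [-0.18  0.03  0.41] rows 0.1 grip 61.1 F [-0.1  0.1 -0.9]
```

No contact yet; easing down further.

Call:
move_arm:
  jaw: [100,100,100,100,100]
  slide:
    - [0,0,0.2]
    - [0,0,0]
    - [0,0,0.1]
    - [0,0,0]
    - [0,0,0]
  dr:
    - [0,0,0]
    - [0,0,0]
    - [0,0,0]
    - [0,0,0]
    - [0,0,0]

```text
time: 7.85
position: [0.4748, 0.3588, 0.067]
tool_rot: [3.135, -0.194, 0.001]
ft_force: [-1.1, -0.9, 3.4]
grip_width: 0.705
```

```bash
python3 go.py 473 359 66
```

```text
t 7.85 pos [474.8 358.8  67. ] yaw x -7.1 tilt 0.0 delta cm [-0.18  0.    0.1 ] rows 0.0 grip 61.3 F [-1.1 -0.9  3.4]
```

Contact at 3.4 N. Release and retreat.

Call:
move_arm:
  jaw: [60,40,30,30,30]
  slide:
    - [0,0,0]
    - [0,0,0]
    - [0,0,0]
    - [0,0,-1.5]
    - [0,0,-3]
  dr:
    - [0,0,0]
    - [0,0,0]
    - [0,0,0]
    - [0,0,0]
    - [0,0,0]

```text
time: 8.35
position: [0.4731, 0.3577, 0.1104]
tool_rot: [3.133, -0.193, -0.006]
ft_force: [1.3, -0.2, 0.6]
grip_width: 0.874
```

Call:
move_arm:
  jaw: [30,30,30,30,30]
  slide:
    - [0,0,-4]
    - [0,0,-3.5]
    - [0.8,2.5,0]
    - [1.6,4.3,0]
    - [1.6,4.3,0]
  dr:
    - [0,0,0]
    - [0,0,0]
    - [0,0,0]
    - [0,0,0]
    - [0,0,0]

```text
time: 8.85
position: [0.5007, 0.2437, 0.1882]
tool_rot: [-3.135, 0.189, -0.003]
ft_force: [0.6, -0.1, -0.1]
grip_width: 0.883
```

```bash
python3 go.py 602 -282 180; python3 - <<'E'
from h import *
p,d=get_image("side"); cv2.imwrite("pics/s3.png",cv2.resize(p[150:,50:350,::-1],None,fx=2,fy=2))
C=cloud("side",d)
m=(d>0)&(C[...,2]>.085)&(C[...,2]<.1)&(np.hypot(C[...,0]-.473,C[...,1]-.359)<.045)
P=C[m];print(m.sum(),cv2.minEnclosingCircle((P[:,:2]*1000).astype(np.float32)),np.median(P[:,2]))
E
```

```text
t 8.85 pos [500.7 243.7 188.2] yaw x -6.9 tilt 0.1 delta cm [16.38 50.96  0.79] rows 10.7 grip 76.8 F [ 0.6 -0.1 -0.1]
779 ((473.14678955078125, 357.6456298828125), 31.842308044433594) 0.09164745943137276
```

View pics/s3.png

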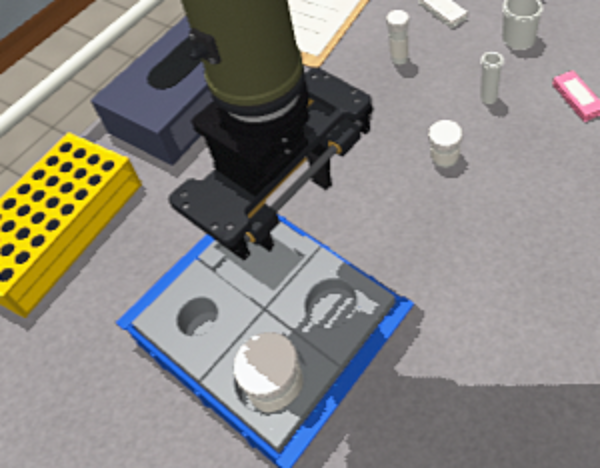

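The jar stands in its well, about (268,370) in the crop, with its top at 91.6 mm as it should be. Next, the slide case.

Call:
move_arm:
  jaw: [30,30,30,30,30]
  slide:
    - [1.4,4.6,0]
    - [1.4,4.6,0]
    - [1.4,4.6,0]
    - [1.4,4.6,0]
    - [1.4,4.6,0]
  dr:
    - [0,0,0]
    - [0,0,0]
    - [0,0,0]
    - [0,0,0]
    - [0,0,0]

```text
time: 9.4
position: [0.5421, 0.0054, 0.1879]
tool_rot: [3.136, -0.193, 0.003]
ft_force: [0.1, -0.3, -1.2]
grip_width: 0.883
```

Call:
move_arm:
  jaw: [30,30,30,60,80]
  slide:
    - [1.5,4.6,0]
    - [1.5,4.6,0]
    - [1.5,4.6,0]
    - [1.5,4.6,0]
    - [1.5,4.6,0]
  dr:
    - [0,0,0]
    - [0,0,0]
    - [0,0,0]
    - [0,0,0]
    - [0,0,0]

```text
time: 9.9
position: [0.5884, -0.2323, 0.1879]
tool_rot: [3.135, -0.193, 0.003]
ft_force: [1.3, 0.8, 0.9]
grip_width: 0.779
```

Call:
move_arm:
  jaw: [80,80,80,80,80]
  slide:
    - [1.5,4.0,0]
    - [0,0,0]
    - [0,0,0]
    - [0,0,0]
    - [0,0,0]
  dr:
    - [0,0,0]
    - [0,0,7]
    - [0,0,7]
    - [0,0,0]
    - [0,0,0]

```text
time: 10.4
position: [0.5981, -0.2716, 0.1873]
tool_rot: [-3.09, 0.569, -0.001]
ft_force: [0.6, 0.4, 0.3]
grip_width: 0.685
```

```bash
python3 go.py 602 -282 40; python3 - <<'E'
from h import *
T,s=tool(); p,d=get_image("wrist"); cv2.imwrite("pics/w4.png",p[:,:,::-1])
C=cloud("wrist",d,T)
m=(d>0)&(C[...,2]>.0145)&(C[...,2]<.022)&(np.hypot(C[...,0]-.602,C[...,1]+.282)<.07)
P=C[m];print(m.sum(),cv2.minAreaRect((P[:,:2]*1000).astype(np.float32)),np.median(P[:,2]))
E
```

```text
t 10.4 pos [ 598.1 -271.6  187.3] yaw x -20.9 tilt 0.0 delta cm [ 0.72  0.83 14.73] rows 3.0 grip 59.6 F [0.6 0.4 0.3]
2659 ((601.38818359375, -282.59130859375), (37.3834342956543, 84.15147399902344), 68.99472045898438) 0.016678251272399636
```

View pics/w4.png

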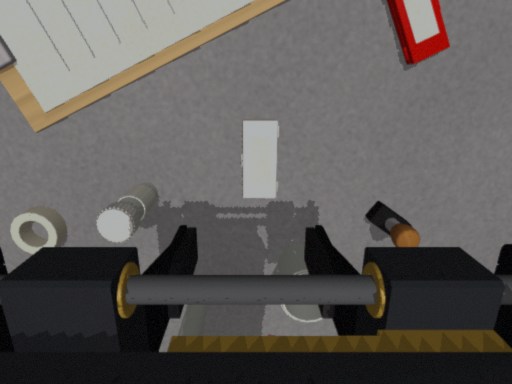

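The wrist view puts the case at (601.4,−282.6), yaw −21°, 84×37 mm, top at 16.7 mm, matching the other cameras. Centre on it and descend.

Call:
move_arm:
  jaw: [80,80,80,80,80]
  slide:
    - [0.7,0.9,3]
    - [0,0,4.5]
    - [0,0,4.0]
    - [0,0,2.5]
    - [0,0,0]
  dr:
    - [0,0,0]
    - [0,0,0]
    - [0,0,0]
    - [0,0,0]
    - [0,0,0]

```text
time: 10.95
position: [0.5978, -0.2813, 0.0421]
tool_rot: [-3.087, 0.571, 0.013]
ft_force: [0.1, 0.3, 0.2]
grip_width: 0.687
```

```bash
python3 go.py 601.5 -282.5 3
```

```text
t 10.95 pos [ 597.8 -281.3   42.1] yaw x -20.9 tilt 0.5 delta cm [ 0.43 -0.02  3.91] rows 0.8 grip 59.8 F [0.1 0.3 0.2]
```

Call:
move_arm:
  jaw: [80,80,80,80,80]
  slide:
    - [0.2,0,1.5]
    - [0,0,1.2]
    - [0,0,0]
    - [0,0,0]
    - [0,0,0]
  dr:
    - [0,0,0]
    - [0,0,0]
    - [0,0,0]
    - [0,0,0]
    - [0,0,0]

```text
time: 11.45
position: [0.6035, -0.2842, 0.0206]
tool_rot: [3.088, -0.575, 0.003]
ft_force: [-0.9, -0.4, -0.0]
grip_width: 0.686
```

```bash
python3 go.py 601.5 -282.5 3
```

```text
t 11.45 pos [ 603.5 -284.2   20.6] yaw x -21.1 tilt 0.1 delta cm [-0.25 -0.08  1.76] rows 0.4 grip 59.7 F [-0.9 -0.4 -0. ]
```

Call:
move_arm:
  jaw: [80,80,80,80,80]
  slide:
    - [-0.1,0,1.0]
    - [0,0,0.6]
    - [0,0,0]
    - [0,0,0]
    - [0,0,0]
  dr:
    - [0,0,0]
    - [0,0,0]
    - [0,0,0]
    - [0,0,0]
    - [0,0,0]

```text
time: 11.95
position: [0.6021, -0.2836, 0.0037]
tool_rot: [3.088, -0.575, 0.0]
ft_force: [-0.2, 0.3, 0.6]
grip_width: 0.686
```

Call:
move_arm:
  jaw: [180,180,180,180,180]
  slide:
    - [0,0,0]
    - [0,0,0]
    - [0,0,0]
    - [0,0,0]
    - [0,0,0]
  dr:
    - [0,0,0]
    - [0,0,0]
    - [0,0,0]
    - [0,0,0]
    - [0,0,0]

```text
time: 12.45
position: [0.602, -0.2835, 0.0037]
tool_rot: [3.088, -0.575, 0.0]
ft_force: [-0.1, -0.3, 0.5]
grip_width: 0.411
```

```bash
python3 go.py 601.5 -282.5 3
```

```text
t 12.45 pos [ 602.  -283.5    3.7] yaw x -21.1 tilt 0.0 delta cm [-0.08 -0.08  0.07] rows 0.0 grip 35.7 F [-0.1 -0.3  0.5]
```

Call:
move_arm:
  jaw: [180,180,180,180,180]
  slide:
    - [0,0,0]
    - [0,0,0]
    - [0,0,-1]
    - [0,0,-2.5]
    - [0,0,-4]
  dr:
    - [0,0,0]
    - [0,0,0]
    - [0,0,0]
    - [0,0,0]
    - [0,0,0]

```text
time: 12.95
position: [0.5997, -0.2826, 0.0769]
tool_rot: [-3.087, 0.574, 0.009]
ft_force: [-0.0, -0.8, -0.6]
grip_width: 0.412
```

```bash
python3 go.py 571 250 150;  python3 - <<'E'
from h import *
p,d=get_image("side"); cv2.imwrite("pics/s5.png",cv2.resize(p[80:280,150:400,::-1],None,fx=3,fy=3))
E
```

```text
t 12.95 pos [ 599.7 -282.6   76.9] yaw x -21.1 tilt 0.3 delta cm [-21.88 -48.67  -7.17] rows 10.8 grip 35.8 F [-0.  -0.8 -0.6]
```

View pics/s5.png

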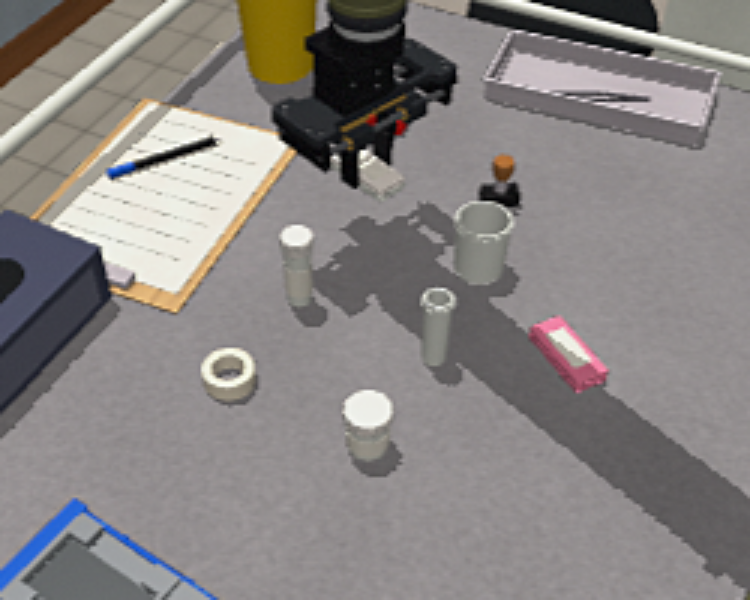

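The case hangs level in the fingers at (375,170). Raise it, turn back 14° and carry it over.

Call:
move_arm:
  jaw: [180,180,180,180,180]
  slide:
    - [0,0,-4]
    - [0,0,-4]
    - [0,0,-2]
    - [0,0,0]
    - [-0.4,-2.2,0]
  dr:
    - [0,0,-4]
    - [0,0,-5]
    - [0,0,-5]
    - [0,0,0]
    - [0,0,0]

```text
time: 13.5
position: [0.5997, -0.2654, 0.1787]
tool_rot: [3.132, -0.206, 0.001]
ft_force: [-0.2, -0.1, -1.4]
grip_width: 0.407
```

Call:
move_arm:
  jaw: [180,180,180,180,180]
  slide:
    - [-0.8,-4.6,0]
    - [-0.8,-4.6,0]
    - [-0.8,-4.6,0]
    - [-0.8,-4.6,0]
    - [-0.8,-4.6,0]
  dr:
    - [0,0,0]
    - [0,0,0]
    - [0,0,0]
    - [0,0,0]
    - [0,0,0]

```text
time: 14.0
position: [0.5882, -0.0263, 0.1773]
tool_rot: [3.135, -0.197, -0.003]
ft_force: [0.0, -0.1, 0.4]
grip_width: 0.407
```

Call:
move_arm:
  jaw: [180,180,180,180,180]
  slide:
    - [-0.8,-4.6,0]
    - [-0.8,-4.6,0]
    - [-0.8,-4.6,0]
    - [-0.8,-4.6,0]
    - [-0.8,-4.6,0]
  dr:
    - [0,0,0]
    - [0,0,0]
    - [0,0,0]
    - [0,0,0]
    - [0,0,0]

```text
time: 14.5
position: [0.5769, 0.2066, 0.1773]
tool_rot: [3.135, -0.197, -0.002]
ft_force: [0.4, -0.3, -0.6]
grip_width: 0.411
```

```bash
python3 go.py 571.3 249.5 60
```

```text
t 14.5 pos [576.9 206.6 177.3] yaw x -7.2 tilt 0.1 delta cm [-1.08 -4.2  11.73] rows 2.5 grip 35.7 F [ 0.4 -0.3 -0.6]
```

Call:
move_arm:
  jaw: [180,180,180,180,180]
  slide:
    - [-0.6,-2.3,0]
    - [-0.4,-1.4,2]
    - [0,0,3]
    - [0,0,2]
    - [0,0,0]
  dr:
    - [0,0,0]
    - [0,0,0]
    - [0,0,0]
    - [0,0,0]
    - [0,0,0]

```text
time: 15.0
position: [0.5695, 0.2417, 0.1038]
tool_rot: [3.132, -0.195, -0.012]
ft_force: [-0.4, -0.8, -1.0]
grip_width: 0.41
```

Call:
move_arm:
  jaw: [180,180,180,180,180]
  slide:
    - [0,0,0]
    - [0,0,0]
    - [0,0,0]
    - [0,0,0]
    - [0,0,0]
  dr:
    - [0,0,0]
    - [0,0,0]
    - [0,0,0]
    - [0,0,0]
    - [0,0,0]

```text
time: 15.5
position: [0.573, 0.2432, 0.1092]
tool_rot: [-3.135, 0.195, -0.002]
ft_force: [-0.6, 0.4, -0.2]
grip_width: 0.412
```

```bash
python3 go.py 571.3 249.5 52;python3 - <<'E'
from h import *
p,d=get_image("scene"); cv2.imwrite("pics/c6.png",cv2.resize(p[150:380,180:430,::-1],None,fx=2.5,fy=2.5))
E
```

```text
t 15.5 pos [573.  243.2 109.2] yaw x -7.1 tilt 0.1 delta cm [-0.25 -0.61  5.72] rows 1.2 grip 35.9 F [-0.6  0.4 -0.2]
```

View pics/c6.png

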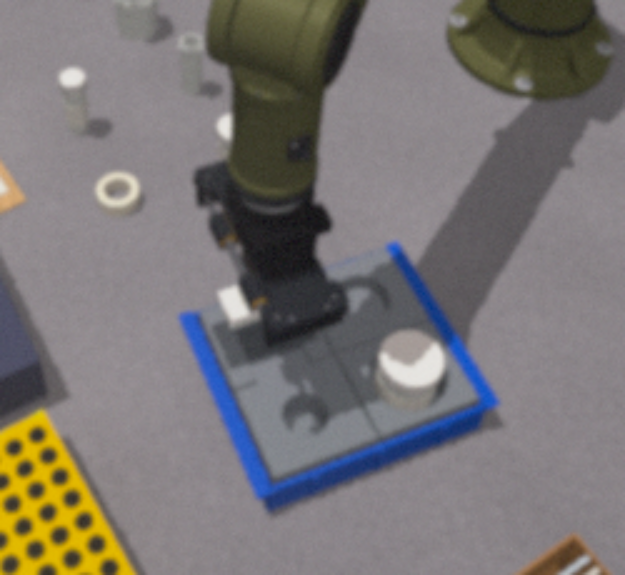

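The case sits level above its rest at (240,305). Correct 6 mm in y and lower.

Call:
move_arm:
  jaw: [180,180,180,180,180]
  slide:
    - [-0.2,-0.6,1.5]
    - [0,0,2.0]
    - [0,0,1.0]
    - [0,0,0.5]
    - [0,0,0]
  dr:
    - [0,0,0]
    - [0,0,0]
    - [0,0,0]
    - [0,0,0]
    - [0,0,0]

```text
time: 16.05
position: [0.5708, 0.2492, 0.0574]
tool_rot: [3.135, -0.194, -0.003]
ft_force: [-0.4, 0.3, -0.1]
grip_width: 0.411
```

Call:
move_arm:
  jaw: [180,180,180,180,180]
  slide:
    - [0,0,0.2]
    - [0,0,0]
    - [0,0,0.2]
    - [0,0,0]
    - [0,0,0]
  dr:
    - [0,0,0]
    - [0,0,0]
    - [0,0,0]
    - [0,0,0]
    - [0,0,0]

```text
time: 16.55
position: [0.5715, 0.2493, 0.0547]
tool_rot: [3.136, -0.194, 0.001]
ft_force: [0.1, -0.1, -1.0]
grip_width: 0.408
```

```bash
python3 go.py 571.3 249.5 52
```

```text
t 16.55 pos [571.5 249.3  54.7] yaw x -7.1 tilt 0.0 delta cm [-0.02 -0.01  0.27] rows 0.1 grip 35.5 F [ 0.1 -0.1 -1. ]
```

Call:
move_arm:
  jaw: [180,180,180,180,180]
  slide:
    - [0,0,0.1]
    - [0,0,0]
    - [0,0,0.1]
    - [0,0,0]
    - [0,0,0]
  dr:
    - [0,0,0]
    - [0,0,0]
    - [0,0,0]
    - [0,0,0]
    - [0,0,0]

```text
time: 17.05
position: [0.5714, 0.2493, 0.0525]
tool_rot: [3.135, -0.194, -0.0]
ft_force: [-0.0, -1.2, -1.3]
grip_width: 0.411
```

```bash
python3 go.py 571.3 249.5 52
```

```text
t 17.05 pos [571.4 249.3  52.5] yaw x -7.1 tilt 0.0 delta cm [-0.01 -0.02  0.05] rows 0.0 grip 35.8 F [-0.  -1.2 -1.3]
```

Call:
move_arm:
  jaw: [180,180,180,180,180]
  slide:
    - [0,0,0.1]
    - [0,0,0]
    - [0,0,0]
    - [0,0,0]
    - [0,0,0]
  dr:
    - [0,0,0]
    - [0,0,0]
    - [0,0,0]
    - [0,0,0]
    - [0,0,0]

```text
time: 17.55
position: [0.5715, 0.2494, 0.0517]
tool_rot: [-3.136, 0.194, -0.001]
ft_force: [-0.1, 0.4, 0.8]
grip_width: 0.412
```

```bash
python3 go.py 571.3 249.5 52
```

```text
t 17.55 pos [571.5 249.4  51.7] yaw x -7.1 tilt 0.0 delta cm [-0.02 -0.01 -0.03] rows 0.0 grip 35.9 F [-0.1  0.4  0.8]
```

Near the floor and within 1 mm. Release.

Call:
move_arm:
  jaw: [150,120,95,95,95]
  slide:
    - [0,0,0]
    - [0,0,0]
    - [0,0,0]
    - [0,0,0]
    - [0,0,-1.5]
  dr:
    - [0,0,0]
    - [0,0,0]
    - [0,0,0]
    - [0,0,0]
    - [0,0,0]

```text
time: 18.05
position: [0.5697, 0.2484, 0.0647]
tool_rot: [3.134, -0.194, -0.007]
ft_force: [-0.3, -0.5, -0.6]
grip_width: 0.611
```

Call:
move_arm:
  jaw: [95,95,95,95,95]
  slide:
    - [0,0,-4]
    - [0,0,-4.5]
    - [0,0,-2.5]
    - [0.6,3,0]
    - [0.7,4.5,0]
  dr:
    - [0,0,0]
    - [0,0,0]
    - [0,0,0]
    - [0,0,0]
    - [0,0,0]

```text
time: 18.55
position: [0.5752, 0.1769, 0.1795]
tool_rot: [-3.133, 0.183, -0.006]
ft_force: [0.2, -1.1, -0.3]
grip_width: 0.627
```

```bash
python3 go.py 609 -147.5 180; python3 - <<'E'
from h import *
p,d=get_image("side"); cv2.imwrite("pics/s7.png",cv2.resize(p[150:,50:350,::-1],None,fx=2,fy=2))
C=cloud("side",d)
m=(d>0)&(C[...,2]>.0625)&(C[...,2]<.075)&(np.hypot(C[...,0]-.571,C[...,1]-.2495)<.06)
P=C[m];print(m.sum(),cv2.minAreaRect((P[:,:2]*1000).astype(np.float32)),np.median(P[:,2]))
E
```

```text
t 18.55 pos [575.2 176.9 179.5] yaw x -6.7 tilt 0.3 delta cm [ 7.14 31.83 -0.14] rows 6.5 grip 54.5 F [ 0.2 -1.1 -0.3]
491 ((570.5252685546875, 250.08837890625), (36.67488479614258, 84.0461196899414), 82.97769927978516) 0.0658001656942927
```

View pics/s7.png

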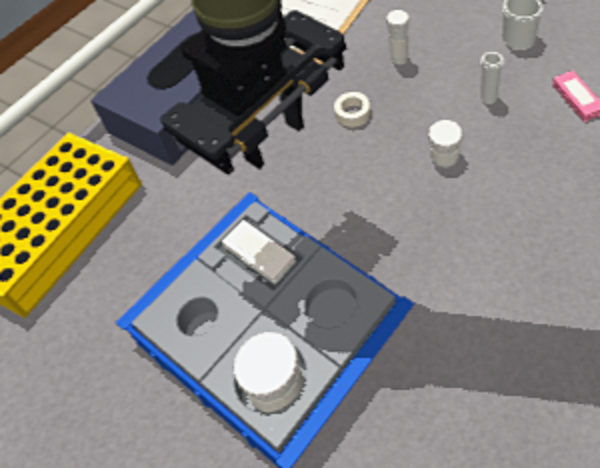

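The case lies flat in its rest, at (570.5,250.1) and along the holder. Now the vial.

Call:
move_arm:
  jaw: [95,95,95,95,95]
  slide:
    - [1.1,4.8,0]
    - [1.1,4.8,0]
    - [1.1,4.8,0]
    - [1.1,4.8,0]
    - [1.1,4.8,0]
  dr:
    - [0,0,0]
    - [0,0,0]
    - [0,0,0]
    - [0,0,0]
    - [0,0,0]

```text
time: 19.1
position: [0.6002, -0.0736, 0.178]
tool_rot: [3.135, -0.194, 0.002]
ft_force: [1.2, 0.3, 0.4]
grip_width: 0.627
```

Call:
move_arm:
  jaw: [95,95,95,95,95]
  slide:
    - [0.8,4.0,0]
    - [0.5,2.0,0]
    - [0,0,0]
    - [0,0,0]
    - [0,0,0]
  dr:
    - [0,0,0]
    - [0,0,0]
    - [0,0,0]
    - [0,0,0]
    - [0,0,0]

```text
time: 19.6
position: [0.6058, -0.1303, 0.1771]
tool_rot: [-3.135, 0.19, -0.001]
ft_force: [-0.5, 0.5, -0.2]
grip_width: 0.625
```

```bash
python3 go.py 609 -147.5 64; python3 - <<'E'
from h import *
T,s=tool(); p,d=get_image("wrist")
C=cloud("wrist",d,T)
m=(d>0)&(C[...,2]>.085)&(C[...,2]<.1)&(np.hypot(C[...,0]-.609,C[...,1]+.1475)<.04)
P=C[m];print(m.sum(),cv2.minEnclosingCircle((P[:,:2]*1000).astype(np.float32)),np.median(P[:,2]))
E
```

```text
t 19.6 pos [ 605.8 -130.3  177.1] yaw x -6.9 tilt 0.1 delta cm [ 0.52  1.68 11.3 ] rows 2.3 grip 54.4 F [-0.5  0.5 -0.2]
1295 ((608.7832641601562, -149.77182006835938), 16.896926879882812) 0.09136187218362929
```

Call:
move_arm:
  jaw: [95,95,95,95,95]
  slide:
    - [0.5,1.8,0]
    - [0,0,2]
    - [0,0,2.5]
    - [0,0,1]
    - [0,0,0]
  dr:
    - [0,0,0]
    - [0,0,0]
    - [0,0,0]
    - [0,0,0]
    - [0,0,0]

```text
time: 20.15
position: [0.6071, -0.1515, 0.1197]
tool_rot: [-3.135, 0.194, 0.006]
ft_force: [-0.1, -0.3, 0.0]
grip_width: 0.628
```

```bash
python3 go.py 609 -148.3 64
```

```text
t 20.15 pos [ 607.1 -151.5  119.7] yaw x -7.1 tilt 0.2 delta cm [ 0.17 -0.34  5.57] rows 1.1 grip 54.7 F [-0.1 -0.3  0. ]
```

Call:
move_arm:
  jaw: [95,95,95,95,95]
  slide:
    - [0,-0.2,2]
    - [0,0,2.5]
    - [0,0,1]
    - [0,0,0]
    - [0,0,0]
  dr:
    - [0,0,0]
    - [0,0,0]
    - [0,0,0]
    - [0,0,0]
    - [0,0,0]

```text
time: 20.65
position: [0.6094, -0.1495, 0.0678]
tool_rot: [3.135, -0.194, 0.003]
ft_force: [0.1, 0.2, 0.7]
grip_width: 0.628
```

Call:
move_arm:
  jaw: [190,190,190,190,190]
  slide:
    - [0,0,0]
    - [0,0,0]
    - [0,0,0]
    - [0,0,0]
    - [0,0,0]
  dr:
    - [0,0,0]
    - [0,0,0]
    - [0,0,0]
    - [0,0,0]
    - [0,0,0]
  force: 12

```text
time: 21.15
position: [0.6088, -0.1494, 0.0671]
tool_rot: [3.135, -0.194, 0.001]
ft_force: [-0.0, 0.6, 2.3]
grip_width: 0.365
```

```bash
python3 go.py 583 345.5 190
```

```text
t 21.15 pos [ 608.8 -149.4   67.1] yaw x -7.1 tilt 0.0 delta cm [ -8.66 -48.79 -12.31] rows 10.2 grip 31.8 F [-0.   0.6  2.3]
```

Gripped at 31.8 mm. Lift and carry.

Call:
move_arm:
  jaw: [190,190,190,190,190]
  slide:
    - [0,0,-2]
    - [0,0,-4]
    - [0,0,-4]
    - [0,0,-2.5]
    - [-0.4,-2.4,0]
  dr:
    - [0,0,0]
    - [0,0,0]
    - [0,0,0]
    - [0,0,0]
    - [0,0,0]

```text
time: 21.65
position: [0.6098, -0.1299, 0.1964]
tool_rot: [3.131, -0.204, 0.013]
ft_force: [-0.0, -0.4, -0.1]
grip_width: 0.363
```

Call:
move_arm:
  jaw: [190,190,190,190,190]
  slide:
    - [-0.8,-4.4,0]
    - [-0.8,-4.4,0]
    - [-0.8,-4.4,0]
    - [-0.8,-4.4,0]
    - [-0.8,-4.4,0]
  dr:
    - [0,0,0]
    - [0,0,0]
    - [0,0,0]
    - [0,0,0]
    - [0,0,0]

```text
time: 22.15
position: [0.5945, 0.0999, 0.1916]
tool_rot: [3.135, -0.194, 0.0]
ft_force: [0.1, -0.2, -0.9]
grip_width: 0.361
```

Call:
move_arm:
  jaw: [190,190,190,190,190]
  slide:
    - [-0.8,-4.4,0]
    - [-0.8,-4.4,0]
    - [-0.8,-4.4,0]
    - [-0.8,-4.4,0]
    - [-0.8,-4.4,0]
  dr:
    - [0,0,0]
    - [0,0,0]
    - [0,0,0]
    - [0,0,0]
    - [0,0,0]

```text
time: 22.65
position: [0.582, 0.3231, 0.1914]
tool_rot: [3.135, -0.195, 0.0]
ft_force: [0.4, -0.1, 0.3]
grip_width: 0.361
```

```bash
python3 go.py 583 345.5 190
```

```text
t 22.65 pos [582.  323.1 191.4] yaw x -7.1 tilt 0.0 delta cm [-0.18 -2.24  0.14] rows 0.5 grip 31.4 F [ 0.4 -0.1  0.3]
```

Call:
move_arm:
  jaw: [190,190,190,190,190]
  slide:
    - [-0.1,-1.6,0]
    - [0,0,0]
    - [0,0,0]
    - [0,0,0]
    - [0,0,0]
  dr:
    - [0,0,0]
    - [0,0,0]
    - [0,0,0]
    - [0,0,0]
    - [0,0,0]

```text
time: 23.15
position: [0.5844, 0.3351, 0.1915]
tool_rot: [3.134, -0.199, 0.001]
ft_force: [0.5, -0.6, -0.0]
grip_width: 0.361
```

```bash
python3 go.py 583 345.5 83.5; python3 - <<'E'
from h import *
p,d=get_image("scene"); cv2.imwrite("pics/c8.png",cv2.resize(p[150:380,180:430,::-1],None,fx=2.5,fy=2.5))
E
```

```text
t 23.15 pos [584.4 335.1 191.5] yaw x -7.3 tilt 0.1 delta cm [-0.27 -1.03 10.8 ] rows 2.2 grip 31.4 F [ 0.5 -0.6 -0. ]
```

View pics/c8.png

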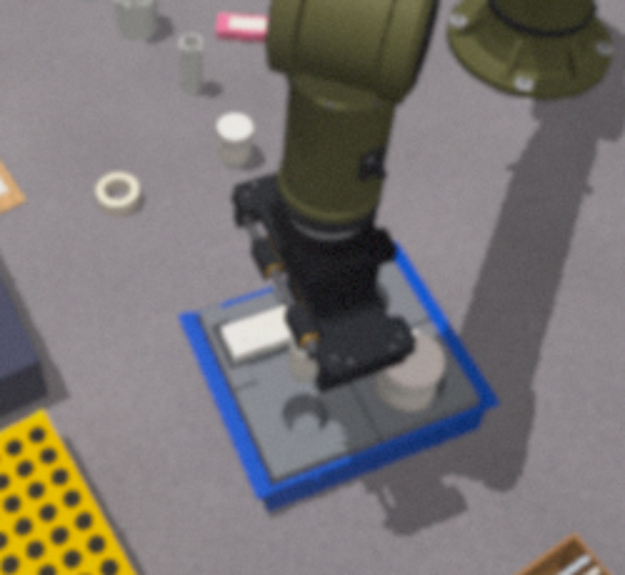

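The picture shows the vial hanging at (300,365), just short of its well at (305,410). 10 mm more in y, then down.

Call:
move_arm:
  jaw: [190,190,190,190,190]
  slide:
    - [-0.2,-1.0,0]
    - [0,0,1.5]
    - [0,0,2.5]
    - [0,0,1]
    - [0,0,0]
  dr:
    - [0,0,0]
    - [0,0,0]
    - [0,0,0]
    - [0,0,0]
    - [0,0,0]

```text
time: 23.7
position: [0.5812, 0.3468, 0.1386]
tool_rot: [3.133, -0.193, -0.006]
ft_force: [0.1, 0.4, -0.0]
grip_width: 0.365
```

```bash
python3 go.py 583 345.5 83.5
```

```text
t 23.7 pos [581.2 346.8 138.6] yaw x -7.1 tilt 0.3 delta cm [0.22 0.09 5.51] rows 1.1 grip 31.8 F [ 0.1  0.4 -0. ]
```

Call:
move_arm:
  jaw: [190,190,190,190,190]
  slide:
    - [0,0,1.5]
    - [0,0,2]
    - [0,0,1.0]
    - [0,0,0.4]
    - [0,0,0]
  dr:
    - [0,0,0]
    - [0,0,0]
    - [0,0,0]
    - [0,0,0]
    - [0,0,0]

```text
time: 24.2
position: [0.5825, 0.3477, 0.0922]
tool_rot: [3.135, -0.194, -0.001]
ft_force: [0.1, 0.3, -0.2]
grip_width: 0.36
```

Call:
move_arm:
  jaw: [190,190,190,190,190]
  slide:
    - [0,0,0.2]
    - [0,0,0]
    - [0,0,0.2]
    - [0,0,0]
    - [0,0,0]
  dr:
    - [0,0,0]
    - [0,0,0]
    - [0,0,0]
    - [0,0,0]
    - [0,0,0]

```text
time: 24.7
position: [0.5827, 0.3477, 0.0886]
tool_rot: [3.136, -0.194, 0.0]
ft_force: [-0.3, 0.4, -1.3]
grip_width: 0.361
```

```bash
python3 go.py 583 345.5 83.5
```

```text
t 24.7 pos [582.7 347.7  88.6] yaw x -7.1 tilt 0.0 delta cm [0.06 0.21 0.51] rows 0.1 grip 31.4 F [-0.3  0.4 -1.3]
```

Call:
move_arm:
  jaw: [190,190,190,190,190]
  slide:
    - [0,0.1,0.2]
    - [0,0,0]
    - [0,0,0.2]
    - [0,0,0]
    - [0,0,0]
  dr:
    - [0,0,0]
    - [0,0,0]
    - [0,0,0]
    - [0,0,0]
    - [0,0,0]

```text
time: 25.2
position: [0.5824, 0.3467, 0.0843]
tool_rot: [3.135, -0.194, -0.0]
ft_force: [0.8, 0.6, -0.4]
grip_width: 0.358
```

Call:
move_arm:
  jaw: [190,190,190,190,190]
  slide:
    - [0,0,0.1]
    - [0,0,0]
    - [0,0,0]
    - [0,0,0]
    - [0,0,0]
  dr:
    - [0,0,0]
    - [0,0,0]
    - [0,0,0]
    - [0,0,0]
    - [0,0,0]

```text
time: 25.7
position: [0.5825, 0.3467, 0.0836]
tool_rot: [3.136, -0.194, 0.0]
ft_force: [0.0, -0.3, -0.6]
grip_width: 0.362
```

```bash
python3 go.py 583 345.5 83.5
```

```text
t 25.7 pos [582.5 346.7  83.6] yaw x -7.1 tilt 0.0 delta cm [0.07 0.12 0.01] rows 0.0 grip 31.5 F [ 0.  -0.3 -0.6]
```

Call:
move_arm:
  jaw: [190,190,190,190,190]
  slide:
    - [0,0,0.1]
    - [0,0,0]
    - [0,0,0]
    - [0,0,0]
    - [0,0,0]
  dr:
    - [0,0,0]
    - [0,0,0]
    - [0,0,0]
    - [0,0,0]
    - [0,0,0]

```text
time: 26.2
position: [0.5827, 0.3469, 0.0831]
tool_rot: [-3.135, 0.194, -0.001]
ft_force: [0.5, -0.3, 4.5]
grip_width: 0.364
```

```bash
python3 go.py 583 345.5 83.5
```

```text
t 26.2 pos [582.7 346.9  83.1] yaw x -7.1 tilt 0.0 delta cm [ 0.04  0.13 -0.04] rows 0.0 grip 31.6 F [ 0.5 -0.3  4.5]
```

Contact at 4.5 N. Release, retreat, and head to the pot.

Call:
move_arm:
  jaw: [150,110,80,80,80]
  slide:
    - [0,0,0]
    - [0,0,0]
    - [0,0,0]
    - [0,0,0]
    - [0,0,-2]
  dr:
    - [0,0,0]
    - [0,0,0]
    - [0,0,0]
    - [0,0,0]
    - [0,0,0]

```text
time: 26.7
position: [0.5805, 0.3452, 0.0992]
tool_rot: [3.132, -0.194, -0.009]
ft_force: [-0.2, -1.1, -0.3]
grip_width: 0.654
```

Call:
move_arm:
  jaw: [70,70,70,70,70]
  slide:
    - [0,0,-4.5]
    - [0,0,-3]
    - [-0.4,2.5,0]
    - [-0.9,4.6,0]
    - [-0.9,4.6,0]
  dr:
    - [0,0,0]
    - [0,0,0]
    - [0,0,0]
    - [0,0,0]
    - [0,0,0]

```text
time: 27.2
position: [0.5455, 0.2328, 0.1773]
tool_rot: [-3.135, 0.191, 0.0]
ft_force: [0.5, -1.4, 1.5]
grip_width: 0.724
```

```bash
python3 go.py 459.5 -12 170; python3 - <<'E'
from h import *
p,d=get_image("side"); cv2.imwrite("pics/s9.png",cv2.resize(p[150:,50:350,::-1],None,fx=2,fy=2))
C=cloud("side",d)
m=(d>0)&(C[...,2]>.1)&(C[...,2]<.115)&(np.hypot(C[...,0]-.583,C[...,1]-.3455)<.04)
P=C[m];print(m.sum(),cv2.minEnclosingCircle((P[:,:2]*1000).astype(np.float32)),np.median(P[:,2]))
E
```

```text
t 27.2 pos [545.5 232.8 177.3] yaw x -7.0 tilt 0.0 delta cm [-5.56 25.35  0.72] rows 5.2 grip 63.0 F [ 0.5 -1.4  1.5]
204 ((582.9402465820312, 346.7250061035156), 16.86617660522461) 0.10812132724375423
```

View pics/s9.png

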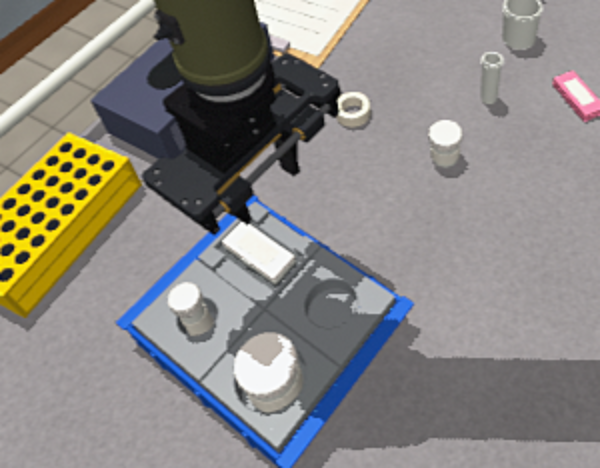

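The vial stands in its well at (190,305), top at 108 mm and within about 1 mm of centre. Now the pot.

Call:
move_arm:
  jaw: [70,70,70,70,70]
  slide:
    - [-1.0,4.7,0]
    - [-1.0,4.7,0]
    - [-1.0,4.7,0]
    - [-1.0,4.7,0]
    - [-1.0,4.5,0]
  dr:
    - [0,0,0]
    - [0,0,0]
    - [0,0,0]
    - [0,0,0]
    - [0,0,0]

```text
time: 27.75
position: [0.467, 0.0064, 0.1777]
tool_rot: [3.135, -0.195, 0.001]
ft_force: [0.5, -1.1, -0.4]
grip_width: 0.726
```

Call:
move_arm:
  jaw: [70,70,70,70,70]
  slide:
    - [0,0,0]
    - [0,0,0]
    - [0,0,0]
    - [0,0,0]
    - [0,0,0]
  dr:
    - [0,0,0]
    - [0,0,0]
    - [0,0,0]
    - [0,0,0]
    - [0,0,0]

```text
time: 28.25
position: [0.4681, 0.0096, 0.1774]
tool_rot: [-3.136, 0.19, 0.0]
ft_force: [0.3, -0.1, -0.3]
grip_width: 0.729
```

```bash
python3 go.py 459.5 -12 30; python3 - <<'E'
from h import *
T,s=tool(); p,d=get_image("wrist")
C=cloud("wrist",d,T)
m=(d>0)&(C[...,2]>.05)&(C[...,2]<.065)&(np.hypot(C[...,0]-.459,C[...,1]+.012)<.04)
P=C[m];print(m.sum(),cv2.minEnclosingCircle((P[:,:2]*1000).astype(np.float32)),np.median(P[:,2]))
E
```

```text
t 28.25 pos [468.1   9.6 177.4] yaw x -6.9 tilt 0.0 delta cm [-0.59  2.25 14.74] rows 3.0 grip 63.4 F [ 0.3 -0.1 -0.3]
1765 ((457.7406005859375, -13.439216613769531), 23.024463653564453) 0.055431113454689485
```

Call:
move_arm:
  jaw: [70,70,70,70,70]
  slide:
    - [-0.7,2.3,0]
    - [0,0,3]
    - [0,0,3.5]
    - [0,0,2]
    - [0,0,0]
  dr:
    - [0,0,0]
    - [0,0,0]
    - [0,0,0]
    - [0,0,0]
    - [0,0,0]

```text
time: 28.8
position: [0.4555, -0.0131, 0.0897]
tool_rot: [-3.135, 0.192, 0.01]
ft_force: [0.1, 0.1, -0.5]
grip_width: 0.73
```

```bash
python3 go.py 459 -12.5 30
```

```text
t 28.8 pos [455.5 -13.1  89.7] yaw x -7.0 tilt 0.4 delta cm [ 0.37 -0.11  5.96] rows 1.2 grip 63.5 F [ 0.1  0.1 -0.5]
```

Call:
move_arm:
  jaw: [70,70,70,70,70]
  slide:
    - [0.1,0,3]
    - [0,0,2]
    - [0,0,1]
    - [0,0,0]
    - [0,0,0]
  dr:
    - [0,0,0]
    - [0,0,0]
    - [0,0,0]
    - [0,0,0]
    - [0,0,0]

```text
time: 29.3
position: [0.4601, -0.0137, 0.0336]
tool_rot: [-3.136, 0.194, -0.003]
ft_force: [-0.0, -1.0, 0.5]
grip_width: 0.726
```

Call:
move_arm:
  jaw: [150,150,150,150,150]
  slide:
    - [0,0,0]
    - [0,0,0]
    - [0,0,0]
    - [0,0,0]
    - [0,0,0]
  dr:
    - [0,0,0]
    - [0,0,0]
    - [0,0,0]
    - [0,0,0]
    - [0,0,0]

```text
time: 29.8
position: [0.4596, -0.0138, 0.033]
tool_rot: [3.135, -0.194, 0.002]
ft_force: [-0.7, 0.2, 3.4]
grip_width: 0.501
```

```bash
python3 go.py 461 263 190
```

```text
t 29.8 pos [459.6 -13.8  33. ] yaw x -7.1 tilt 0.1 delta cm [ -3.26 -27.49 -15.7 ] rows 6.4 grip 43.6 F [-0.7  0.2  3.4]
```

Call:
move_arm:
  jaw: [150,150,150,150,150]
  slide:
    - [0,0,-2]
    - [0,0,-4]
    - [0,0,-4]
    - [0,0,-3]
    - [-0.4,-2.6,0]
  dr:
    - [0,0,0]
    - [0,0,0]
    - [0,0,0]
    - [0,0,0]
    - [0,0,0]

```text
time: 30.3
position: [0.4614, 0.0093, 0.1669]
tool_rot: [3.133, -0.204, 0.013]
ft_force: [1.5, -0.2, -1.2]
grip_width: 0.503
```

Call:
move_arm:
  jaw: [150,150,150,150,150]
  slide:
    - [-0.6,-4.6,0]
    - [-0.6,-4.6,0]
    - [-0.6,-4.6,0]
    - [-0.6,-4.6,0]
    - [-0.4,-3.6,0]
  dr:
    - [0,0,0]
    - [0,0,0]
    - [0,0,0]
    - [0,0,0]
    - [0,0,0]

```text
time: 30.8
position: [0.4567, 0.2371, 0.1625]
tool_rot: [-3.135, 0.191, 0.0]
ft_force: [0.8, 0.0, -1.1]
grip_width: 0.502
```

Call:
move_arm:
  jaw: [150,150,150,150,150]
  slide:
    - [0,-2.2,0]
    - [0,0,0]
    - [0,0,0]
    - [0,0,0]
    - [0,0,0]
  dr:
    - [0,0,0]
    - [0,0,0]
    - [0,0,0]
    - [0,0,0]
    - [0,0,0]

```text
time: 31.3
position: [0.4607, 0.2544, 0.1623]
tool_rot: [3.134, -0.198, -0.0]
ft_force: [0.3, -0.9, -1.1]
grip_width: 0.501
```

```bash
python3 go.py 461 263 64.5
```

```text
t 31.3 pos [460.7 254.4 162.3] yaw x -7.2 tilt 0.1 delta cm [-0.07 -0.86  9.78] rows 2.0 grip 43.5 F [ 0.3 -0.9 -1.1]
```

Call:
move_arm:
  jaw: [150,150,150,150,150]
  slide:
    - [-0.1,-0.9,0]
    - [0,0,2]
    - [0,0,2]
    - [0,0,1.5]
    - [0,0,0]
  dr:
    - [0,0,0]
    - [0,0,0]
    - [0,0,0]
    - [0,0,0]
    - [0,0,0]

```text
time: 31.8
position: [0.459, 0.2643, 0.1054]
tool_rot: [3.134, -0.194, -0.006]
ft_force: [-0.0, 0.0, -1.1]
grip_width: 0.5
```

```bash
python3 go.py 461 263 64.5; python3 - <<'E'
from h import *
p,d=get_image("side"); cv2.imwrite("pics/s10.png",cv2.resize(p[150:,50:350,::-1],None,fx=2,fy=2))
E
```

```text
t 31.8 pos [459.  264.3 105.4] yaw x -7.1 tilt 0.2 delta cm [0.23 0.1  4.09] rows 0.8 grip 43.5 F [-0.   0.  -1.1]
```

View pics/s10.png

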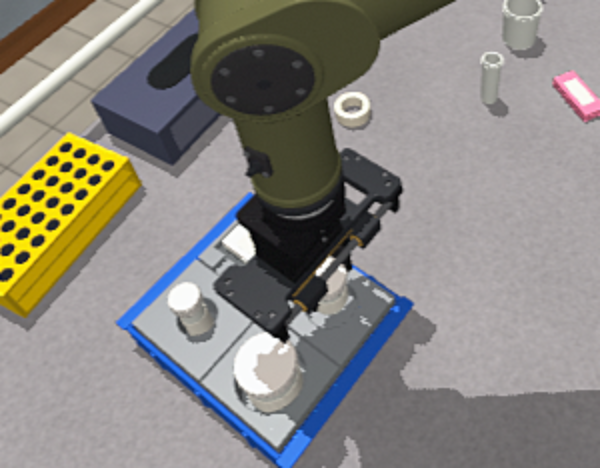

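The pot hangs over its well at (330,295), upright and clear of the jar. Lowering.

Call:
move_arm:
  jaw: [150,150,150,150,150]
  slide:
    - [0,0,1.5]
    - [0,0,1.3]
    - [0,0,0.6]
    - [0,0,0.3]
    - [0,0,0]
  dr:
    - [0,0,0]
    - [0,0,0]
    - [0,0,0]
    - [0,0,0]
    - [0,0,0]

```text
time: 32.35
position: [0.4602, 0.2651, 0.07]
tool_rot: [3.135, -0.194, -0.001]
ft_force: [0.4, -0.8, -0.4]
grip_width: 0.503
```

Call:
move_arm:
  jaw: [150,150,150,150,150]
  slide:
    - [0,0,0.2]
    - [0,0,0]
    - [0,0,0]
    - [0,0,0]
    - [0,0,0]
  dr:
    - [0,0,0]
    - [0,0,0]
    - [0,0,0]
    - [0,0,0]
    - [0,0,0]

```text
time: 32.85
position: [0.4606, 0.2652, 0.0687]
tool_rot: [-3.136, 0.194, -0.0]
ft_force: [0.3, 1.2, -0.9]
grip_width: 0.5
```

```bash
python3 go.py 461 263 64.5
```

```text
t 32.85 pos [460.6 265.2  68.7] yaw x -7.1 tilt 0.0 delta cm [0.07 0.21 0.42] rows 0.1 grip 43.5 F [ 0.3  1.2 -0.9]
```

Call:
move_arm:
  jaw: [150,150,150,150,150]
  slide:
    - [0,0.2,0.2]
    - [0,0,0]
    - [0,0,0.1]
    - [0,0,0]
    - [0,0,0]
  dr:
    - [0,0,0]
    - [0,0,0]
    - [0,0,0]
    - [0,0,0]
    - [0,0,0]

```text
time: 33.35
position: [0.4602, 0.2632, 0.0655]
tool_rot: [3.136, -0.194, -0.0]
ft_force: [0.4, 0.3, -0.4]
grip_width: 0.502
```

Call:
move_arm:
  jaw: [150,150,150,150,150]
  slide:
    - [0,0,0.1]
    - [0,0,0]
    - [0,0,0]
    - [0,0,0]
    - [0,0,0]
  dr:
    - [0,0,0]
    - [0,0,0]
    - [0,0,0]
    - [0,0,0]
    - [0,0,0]

```text
time: 33.85
position: [0.4603, 0.2631, 0.0645]
tool_rot: [3.136, -0.194, 0.0]
ft_force: [1.0, -0.7, -0.4]
grip_width: 0.498
```

```bash
python3 go.py 461 263 64.5
```

```text
t 33.85 pos [460.3 263.1  64.5] yaw x -7.1 tilt 0.0 delta cm [0.08 0.   0.  ] rows 0.0 grip 43.3 F [ 1.  -0.7 -0.4]
```

Call:
move_arm:
  jaw: [150,150,150,150,150]
  slide:
    - [0,0,0.1]
    - [0,0,0]
    - [0,0,0]
    - [0,0,0]
    - [0,0,0]
  dr:
    - [0,0,0]
    - [0,0,0]
    - [0,0,0]
    - [0,0,0]
    - [0,0,0]

```text
time: 34.35
position: [0.4606, 0.2633, 0.064]
tool_rot: [-3.136, 0.194, -0.001]
ft_force: [-1.3, 0.0, 6.5]
grip_width: 0.498
```

```bash
python3 go.py 461 263 64.5
```

```text
t 34.35 pos [460.6 263.3  64. ] yaw x -7.1 tilt 0.0 delta cm [ 0.05  0.02 -0.05] rows 0.0 grip 43.4 F [-1.3  0.   6.5]
```

On the floor. Release, retreat and check everything.

Call:
move_arm:
  jaw: [125,95,80,80,80]
  slide:
    - [0,0,0]
    - [0,0,0]
    - [0,0,0]
    - [0,0,0]
    - [0,0,-1.5]
  dr:
    - [0,0,0]
    - [0,0,0]
    - [0,0,0]
    - [0,0,0]
    - [0,0,0]

```text
time: 34.85
position: [0.4586, 0.2621, 0.077]
tool_rot: [3.133, -0.194, -0.007]
ft_force: [0.3, -1.0, -0.5]
grip_width: 0.674
```

Call:
move_arm:
  jaw: [80,80,80,80,80]
  slide:
    - [0,0,-4]
    - [0,0,-4.5]
    - [0,0,-3]
    - [0,3,0]
    - [0,4.5,0]
  dr:
    - [0,0,0]
    - [0,0,0]
    - [0,0,0]
    - [0,0,0]
    - [0,0,0]

```text
time: 35.35
position: [0.4513, 0.1913, 0.1961]
tool_rot: [-3.133, 0.184, -0.006]
ft_force: [0.1, -0.5, -0.6]
grip_width: 0.684
```

Call:
move_arm:
  jaw: [80,80,80,80,80]
  slide:
    - [0,4.5,0]
    - [0,4.5,0]
    - [0,4.5,0]
    - [0,2,0]
    - [0,0,0]
  dr:
    - [0,0,0]
    - [0,0,0]
    - [0,0,0]
    - [0,0,0]
    - [0,0,0]

```text
time: 35.85
position: [0.4317, 0.0317, 0.1946]
tool_rot: [3.134, -0.203, 0.002]
ft_force: [-0.2, -0.7, 1.6]
grip_width: 0.688
```

```bash
python3 - <<'E'
from h import *
chk={"jar":(.473,.359,.083,.1,.045),"pot":(.461,.263,.08,.095,.035),"vial":(.583,.3455,.1,.116,.03),"case":(.571,.2495,.0625,.075,.06),"ojar":(.4615,-.2815,.062,.08,.045),"ovial":(.450,-.1415,.078,.095,.03)}
for n in("side","scene"):
    p,d=get_image(n); C=cloud(n,d); cv2.imwrite(f"pics/{n}11.png",p[:,:,::-1])
    for k,(x,y,a,b,r) in chk.items():
        m=(d>0)&(C[...,2]>a)&(C[...,2]<b)&(np.hypot(C[...,0]-x,C[...,1]-y)<r)
        P=(C[m]*1000).astype(np.float32)
        if len(P)<5: print(n,k,"none");continue
        print(n,k,len(P),"circ",np.round(cv2.minEnclosingCircle(P[:,:2])[0],1),"rect",[np.round(v,1) for v in cv2.minAreaRect(P[:,:2])],"z",round(float(np.median(P[:,2])),1))
E
python3 go.py 461 263 64.5
```

```text
t 35.9 pos [432.   34.1 194.6] yaw x -7.2 tilt 0.1 delta cm [ -0.03 -23.07  13.01] rows 5.3 grip 60.1 F [ 0.1  0.2 -0.2]Traceback (most recent call last):
  File "<stdin>", line 9, in <module>
cv2.error: OpenCV(4.12.0) /io/opencv/modules/imgproc/src/shapedescr.cpp:201: error: (-215:Assertion failed) count >= 0 && (depth == CV_32F || depth == CV_32S) in function 'minEnclosingCircle'
```

View pics/side11.png

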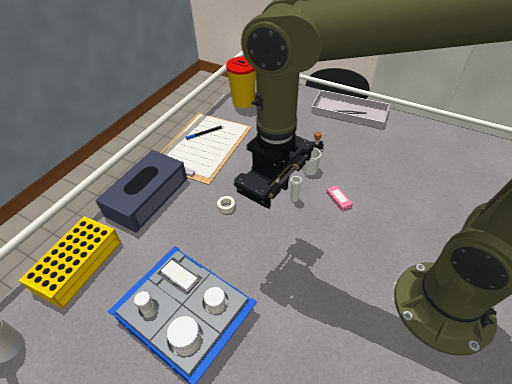

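All four containers are in the caddy, and both open ones stand at (296,188) and (315,162). The numeric check failed on an array layout issue, so I'm rerunning it.

```bash
python3 - <<'E'
from h import *
chk={"jar":(.473,.359,.083,.1,.045),"pot":(.461,.263,.08,.095,.035),"vial":(.583,.3455,.1,.116,.03),"case":(.571,.2495,.0625,.075,.06),"ojar":(.4615,-.2815,.062,.08,.045),"ovial":(.450,-.1415,.078,.095,.03)}
for n in("side","scene"):
    p,d=get_image(n); C=cloud(n,d)
    for k,(x,y,a,b,r) in chk.items():
        m=(d>0)&(C[...,2]>a)&(C[...,2]<b)&(np.hypot(C[...,0]-x,C[...,1]-y)<r)
        P=np.ascontiguousarray(C[m]*1000,dtype=np.float32)
        if len(P)<5: print(n,k,"none");continue
        Q=np.ascontiguousarray(P[:,:2])
        print(n,k,len(P),"circ",np.round(cv2.minEnclosingCircle(Q)[0],1),"rect",[np.round(v,1) for v in cv2.minAreaRect(Q)],"z",round(float(np.median(P[:,2])),1))
E
```

```text
side jar 793 circ [472.9 357.6] rect [array([472.5, 357.4]), array([61.5, 62. ]), np.float64(53.3)] z 91.6
side pot 333 circ [459.6 264.1] rect [array([459.7, 264.4]), array([43.3, 44.2]), np.float64(56.8)] z 87.5
side vial 207 circ [583.6 347.3] rect [array([582.9, 346.8]), array([31.6, 32.4]), np.float64(31.4)] z 108.4
side case 494 circ [571.2 249.4] rect [array([571.2, 250.5]), array([37.5, 82.7]), np.float64(82.7)] z 65.7
side ojar 53 circ [ 459.2 -282.9] rect [array([ 447.4, -285.7]), array([30. , 59.2]), np.float64(13.7)] z 66.9
side ovial 55 circ [ 450.4 -140.5] rect [array([ 450.2, -140.7]), array([25.8, 28. ]), np.float64(25.0)] z 84.5
scene jar 499 circ [473.1 357.1] rect [array([472.4, 358.2]), array([62.9, 61.1]), np.float64(32.5)] z 90.8
scene pot 216 circ [458.9 264. ] rect [array([459.5, 265.6]), array([41.9, 44.1]), np.float64(56.3)] z 86.8
scene vial 164 circ [583.3 346.1] rect [array([582.6, 346.5]), array([33.6, 33.3]), np.float64(12.6)] z 107.7
scene case 404 circ [571.6 251.2] rect [array([571.2, 250.5]), array([39.4, 84.6]), np.float64(82.7)] z 65.5
scene ojar 88 circ [ 461.4 -282.5] rect [array([ 460.1, -282.6]), array([60.2, 57.7]), np.float64(64.7)] z 66.9
scene ovial 43 circ [ 448.9 -140.7] rect [array([ 448.5, -140.2]), array([28.4, 29.4]), np.float64(26.0)] z 84.4
```

All four are within 3 mm of their centres at the right heights, and the open containers haven't moved. Handing in.

```bash
python3 -c "
from bench import *
close_job()"
```

```text
the job is handed in; nothing more can be done
```

The wide jar, short pot, slim vial and slide case are all packed in the blue caddy, and I handed the job in at about 36 s. Each one was lowered in small steps and released at or near its floor. The jar, pot and vial showed 3 to 7 N of contact first. The case's contact was too light to tell from sensor noise.

- **Packed containers:** in the last side and scene pictures, all four measured within about 3 mm of their holder centres. Their top heights were 91, 87, 108 and 66 mm (jar, pot, vial, case), which fit upright or flat on the floor. The case lies within 1° of the holder's direction.
- **Open containers:** the open vial and open jar stayed standing within about 3 mm of where they started, as far as both cameras could see. In the side view the arm partly hid the open jar, so its position rests mainly on the scene camera.
- **Failed check:** the first run of the final numeric check stopped on an array format error in my script. I corrected it and ran it in full before handing in.

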